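# Set out a hose line on the counter mat

### The arm

A 6-joint arm with a two-finger parallel gripper is mounted at the origin on a cart in front of the work surface, level with it; the furniture and walls round the work are solid. World frame = base frame: x ahead of the robot, y to its left, z up, the work surface at z = 0. Lengths are in m, angles in rad, forces in N, time in s.
With the tool pointing down it reaches from about 0.35 to 0.975 m from the base axis. Payload 4.9 kg.
Tool frame: the origin (TCP) lies at the very end of the fingers, on their centre line; the grasp point (between the pads) lies 19 mm behind it; z points along the fingers, y is the line along which they close (so a half turn about z gives the same grasp; the last joint's range is limited). The gripper opens to 85 mm and grips with 20 to 120 N. Pads are 22 mm wide; open, the fingers measure 114 mm over their backs; the gripper's body (76 mm by 85 mm) begins 54 mm behind the grasp point. The pads swing forward as they close: fully open they stand 13 mm farther back than shut.
Start: joints at [-1.445, 0.053, 1.613, -0, 1.476, -0.119], TCP at [0.151, -0.606, 0.231] pointing down, gripper open.
Joint ranges: [-3.01, 3.01], [-1.01, 2.22], [0.06, 2.58], [-1.02, 4.17], [0.09, 2.62], [-3.14, 3.14]. Speed limits (rad/s): [2.57, 2.57, 3.14, 3.14, 3.14, 3.14].

### API

Orientations are given as a rotation vector (axis times angle).
In Python, from station import get_obs, optics, ctrl gives the robot as it stands.
- The arm moves only by the shell command python3 -m pendant 'ROWS' [FORCE]. ROWS is JSON, a list of rows, each a list of 3 entries, a list of its own where there are three numbers: the shift along the tool's x, y, z in mm, then the turn, a rotation vector about the tool's x, y, z in rad, then the opening, from 0 (shut) to 1 (fully open). A call has 1 to 12 rows; each row shifts and turns the commanded pose from where the row before left it, along the tool's axes as they then stand; what a row does not reach is not made up. A row lasts 1/12 s, in which the tool goes at most 41.7 mm and 7.16 degrees, less where a joint would pass 70% of its speed; a pose out of reach is approached as far as the arm can. A call is refused whole if a number of a shift passes 41.7 or a number of a turn 0.125, either way. A call with a gripper value outside its range is refused whole. The fingers move at their own pace and stop on an object; FORCE is the grip in N (left out, the last holds). Time passes only in rows, so rows that do not move let the fingers close. It gives the time, the measured TCP pose, the force, the opening and the grip force at its end, in the units of the state.
- get_obs(): the state, without advancing time (a new reading comes with each control period).
- optics.get_image(name): name is "side" or "top"; returns the picture (384x512x3 uint8, red, green, blue); there is no depth.
- optics.camera_model(name): a dict with "fx", "fy", "cx", "cy" (pixels), "cam_to_world" (4x4, takes a point from camera to world coordinates). Camera axes: x right, y up, looking along -z (the intrinsics and any distortion apply to the point x, -y, -z); pixel columns grow to the right and rows downward; lengths in m; the calibration is good to about 2 mm. A picture is of the moment at which its call begins. camera_model takes no time and is no camera call.
- ctrl.finish_job(): hands the job in; it is judged then, once.
The state is a dict: "t": time; "q": joint angles; "dq": joint speeds; "effort": joint torques, N m; "tool_pos": TCP position; "tool_rot": TCP orientation; "contact_force": force on the tool from outside, world axes, zero at the start; "wrist_torque": the same for the moment, N m; "opening": finger opening in m; "grip_force": force on a finger pad.
Only numpy, scipy, OpenCV 4.12 (cv2) and the standard library are available. Lean on these libraries where they do the work, as an engineer would, in place of code of your own. Each camera call takes 0.05 s, during which the arm holds its last target. There are 200 camera calls.

### The job

Set out this hose line on the rubber mat in the order it will be joined: slip the large ferrule over the large upright hose tail and the small ferrule over the small one, each right down onto the hexagon, without shifting the tails, and leave the middle-sized ferrule, which belongs to another job, where it is. Stand the quick coupling upright midway between the two tails, and lay the elbow down, as it lay before, in line with them on the outer side of the large tail, with its centre as far from that tail as the coupling's. Lay the roll of thread tape flat straight behind the coupling, on the side away from you and close to it, still on the mat.

Things in the scene. Friction and masses are not known exactly. Their poses are not given: they have to be found in the camera images.
- mat: Black rubber counter mat, 170 x 400 x 3 mm, lying flat and fixed. Origin: centre of its underside. Its x axis points away from the robot, its y axis along its length to the robot's left. The two hose tails stand on the line x = -35 mm of the mat, 80 mm to either side of its middle (which one is left varies); this is the line on which the set is laid out.
- large_tail: Large steel hose tail (crimp insert), loose, 0.26 kg, standing upright on the mat: a hexagon 36 mm across flats and 18 mm high, from which a serrated stem 17 mm in diameter rises to 74 mm, tapering over the last 5 mm to 12 mm. Origin: centre of the underside of the hexagon; z up.
- small_tail: Small steel hose tail, loose, 0.13 kg, standing upright on the mat: a hexagon 24 mm across flats and 14 mm high, from which a serrated stem 9.6 mm in diameter rises to 52 mm, tapering over the last 5 mm to 6 mm. Origin: centre of the underside of the hexagon; z up.
- large_ferrule: Largest of three steel crimp ferrules, loose, upright on the counter: a sleeve 38 mm in outer diameter, 52 mm high, bore 31 mm, its upper end (top 5 mm) narrowed to a hole 21 mm wide. Pushed fully home on the large tail its underside rests on the hexagon and the stem stands 4 mm out of its top. Origin: centre of its underside; z up.
- small_ferrule: Smallest of the three steel ferrules, loose, upright on the counter: a sleeve 25 mm in outer diameter, 34 mm high, with a hole 13 mm wide right through. Fully home on the small tail its underside rests on the hexagon and the stem stands 4 mm out of its top. Origin: centre of its underside; z up.
- middle_ferrule: Middle-sized steel ferrule, 32 mm in outer diameter and 45 mm high, loose, standing left of the mat as the robot sees it. Not part of this job. Origin: centre of its underside.
- coupler: Brass quick coupling, loose, standing upright: round, 34 mm at its widest, 52 mm high, a hexagon and round cap at the top. Origin: centre of its underside; z up.
- elbow: Brass elbow fitting, loose, lying on its side, 70 x 58 x 25 mm; at rest it leans about 13 degrees onto its bend. Origin: centre of its outline, at its underside; z up. One nut is centred at (27, 15) mm in its own x, y, 16 mm long along x and 28 mm wide along y: grasp it there, closing along y. The other nut is at (-21, -22) mm, 28 mm wide along x, 14 mm along y.
- thread_tape: Roll of white thread-seal tape, loose, lying flat: a ring 54 mm in outer diameter, 13 mm high, hole about 28 mm. Origin: centre of its underside; z up.
Things that resemble listed ones, but are neither listed nor needed, are in the scene too. Leave any orange or purple look-alike of the small_tail alone.

How it is judged:
At the end, for the whole second after the job is handed in: Ferrules home on their own tails (4 mm high, 5 mm aside), tails upright and moved < 12 mm; coupling upright, elbow lying, 65-95 mm from their tails, within 15 mm of the line; tape flat at mat x 6 to 70, y within 20 mm; middle ferrule moved < 20 mm; all at rest (horizontal distance between large_ferrule and large_tail below 0.005 m and z of large_ferrule in the frame of large_tail between 0.014 and 0.022 m and angle between each of large_ferrule, small_ferrule, large_tail, small_tail, coupler, thread_tape's own z axis and vertical below 0.1 rad and horizontal distance between small_ferrule and small_tail below 0.005 m and z of small_ferrule in the frame of small_tail between 0.01 and 0.018 m and distance of each of large_tail, small_tail from where it was at the start of the episode below 0.012 m and horizontal distance between coupler and large_tail between 0.065 and 0.095 m and horizontal distance between coupler and small_tail between 0.065 and 0.095 m and x of coupler in the frame of mat between -0.05 and -0.02 m and height (world z) of each of coupler, thread_tape below 0.01 m and x of elbow in the frame of mat between -0.05 and -0.02 m and horizontal distance between elbow and large_tail between 0.065 and 0.095 m and horizontal distance between elbow and small_tail above 0.2 m and height (world z) of elbow below 0.012 m and angle between elbow's own z axis and vertical below 0.35 rad and y of thread_tape in the frame of mat between -0.02 and 0.02 m and x of thread_tape in the frame of mat between 0.006 and 0.07 m and distance of middle_ferrule from where it was at the start of the episode below 0.02 m and linear speed of each of large_ferrule, small_ferrule, coupler, elbow, thread_tape, large_tail, small_tail below 0.02 m/s); the robot touches nothing.
It fails at once if a hose tail is knocked over (angle between any of large_tail, small_tail's own z axis and vertical above 0.6 rad).
It also fails if it takes over 128 s, if anything falls off the work surface, if the arm or the gripper's body presses on something with over 40 N, if the wrist force passes 120 N, or if a joint passes its speed limit or range.

## Working session

There is one attempt and no reset: what is moved stays moved. The work goes in short steps, Python scripts to look and compute and a shell command to move; the robot and the scene stay as the last step left them, time stands still between calls to the robot, and variables do not carry over. Pictures are saved under pics/ and viewed, at most 14 in all, crops included, and the job is handed in when it is done.

```bash
mkdir -p pics; ls; python3 - <<'E'
from station import get_obs, optics
import cv2,numpy as np
np.set_printoptions(precision=4,suppress=True)
o=get_obs();print(o['t'],o['tool_pos'],o['tool_rot'],o['opening'])
for n in('side','top'):
    im=optics.get_image(n);cv2.imwrite(f'pics/{n}0.png',im[:,:,::-1])
    m=optics.camera_model(n);print(n,{k:(v if k!='cam_to_world' else np.array(v)) for k,v in m.items()})
    cv2.imwrite(f'pics/{n}0b.png',cv2.resize(im[:,:,::-1],(800,600),interpolation=cv2.INTER_CUBIC))
E
```

```text
pics
0.0 [ 0.1514 -0.6057  0.23  ] [-3.116  -0.3833 -0.    ] 0.08526252849435867
side {'fx': 432.38093248668537, 'fy': 432.38093248668537, 'cx': 255.7049714888467, 'cy': 182.07468707646376, 'cam_to_world': array([[-0.9537,  0.1248, -0.2737,  0.2571],
       [-0.3008, -0.3955,  0.8678,  0.9369],
       [ 0.0001,  0.9099,  0.4148,  0.4568],
       [ 0.    ,  0.    ,  0.    ,  1.    ]])}
top {'fx': 409.3261870825637, 'fy': 409.3261870825637, 'cx': 255.97671873540307, 'cy': 193.44916976771967, 'cam_to_world': array([[ 0.0082,  0.9928, -0.1192,  0.4081],
       [-1.    ,  0.0086,  0.0028,  0.0228],
       [ 0.0038,  0.1191,  0.9929,  1.239 ],
       [ 0.    ,  0.    ,  0.    ,  1.    ]])}
```

View pics/top0b.png

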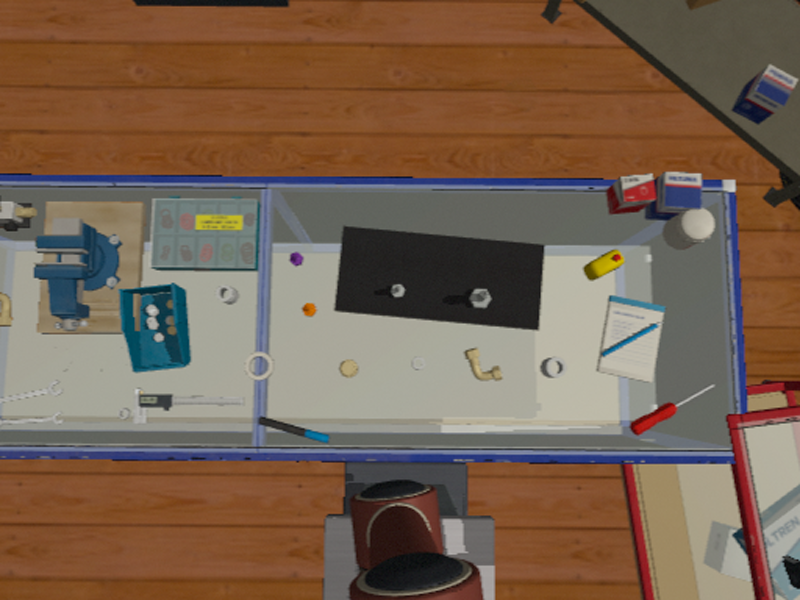

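View pics/side0b.png

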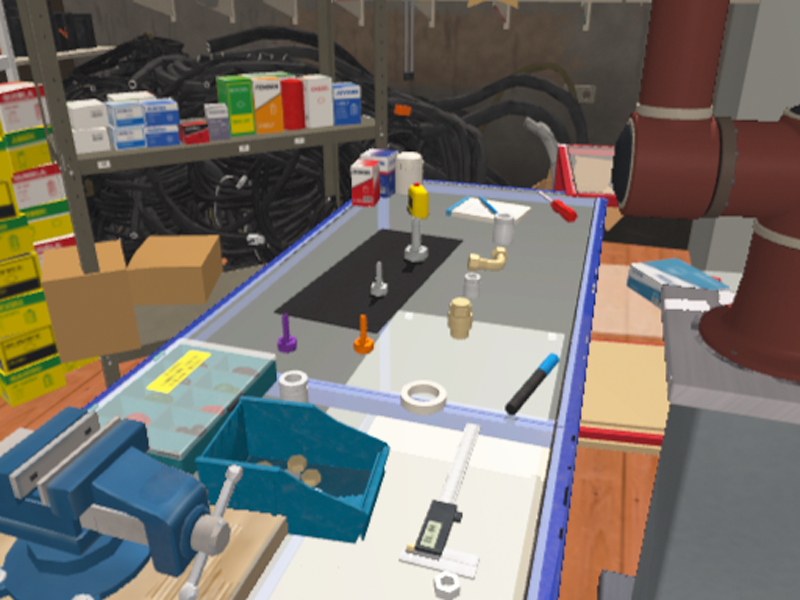

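The top view (800 px scale) shows:

| Item | Pixel position |
|---|---|
| Small tail | (398,290) |
| Large tail | (480,298) |
| Coupling | (348,368) |
| Small ferrule | (418,363) |
| Elbow | (484,366) |
| Large ferrule | (553,367) |
| Tape | (259,366) |
| Middle ferrule | (228,294) |

The purple (296,259) and orange (309,310) tails are decoys. The side view agrees with this. I'll enlarge both views to confirm and get outlines.

```bash
python3 - <<'E'
import cv2
a=cv2.imread('pics/top0.png')[140:260,130:390];cv2.imwrite('pics/topc.png',cv2.resize(a,None,fx=3,fy=3,interpolation=cv2.INTER_CUBIC))
a=cv2.imread('pics/side0.png')[115:275,170:370];cv2.imwrite('pics/sidec.png',cv2.resize(a,None,fx=3.7,fy=3.7,interpolation=cv2.INTER_CUBIC))
E
```

```text
(no output)
```

View pics/topc.png

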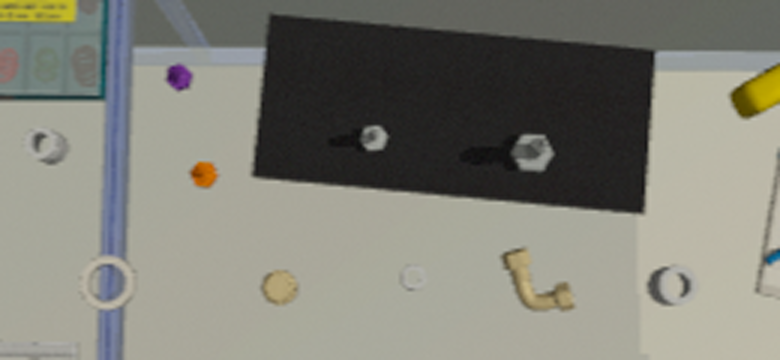

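View pics/sidec.png

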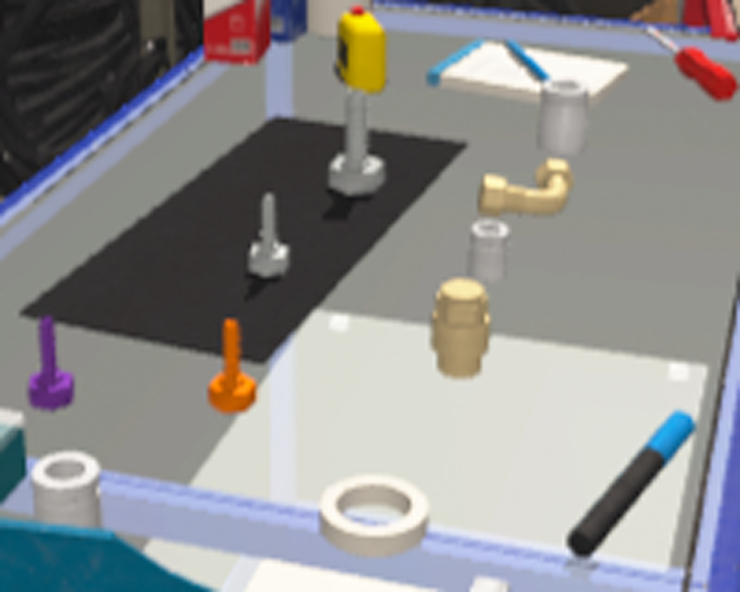

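The crops confirm the set. The two steel tails stand on the mat, the large ferrule is at top crop (671,285), the small one at (413,277) and the middle one at (45,145). The coupling is at (280,287), the elbow at (538,280) and the tape at (107,283). The orange (204,174) and purple (179,77) tails are the look-alikes and stay put.

```bash
cat > h.py <<'E'
import numpy as np,cv2
from station import get_obs,optics
from scipy.spatial.transform import Rotation as R
np.set_printoptions(precision=4,suppress=True)
def ray(n,p):
    m=optics.camera_model(n);T=np.array(m['cam_to_world'])
    d=T[:3,:3]@np.array([(p[0]-m['cx'])/m['fx'],-(p[1]-m['cy'])/m['fy'],-1.]);return T[:3,3],d/np.linalg.norm(d)
def plane(n,p,z):
    o,d=ray(n,p);return o+d*(z-o[2])/d[2]
def tri(pt,ps):
    (a,u),(b,v)=ray('top',pt),ray('side',ps)
    s=np.linalg.lstsq(np.c_[u,-v],b-a,rcond=None)[0];P,Q=a+u*s[0],b+v*s[1]
    return (P+Q)/2,np.linalg.norm(P-Q)
def proj(n,P):
    m=optics.camera_model(n);T=np.array(m['cam_to_world']);c=T[:3,:3].T@(np.asarray(P,float)-T[:3,3])
    return np.array([m['cx']+m['fx']*c[0]/-c[2],m['cy']+m['fy']*c[1]/c[2]])
def blob(im,r):
    "grabCut in rect x0,y0,x1,y1 -> mask, biggest contour"
    x0,y0,x1,y1=r;k=np.zeros(im.shape[:2],np.uint8)
    p=8;sub=np.ascontiguousarray(im[y0-p:y1+p,x0-p:x1+p]);s=cv2.resize(sub,None,fx=4,fy=4,interpolation=cv2.INTER_CUBIC)
    k=np.zeros(s.shape[:2],np.uint8)
    cv2.grabCut(s,k,(4*p,4*p,4*(x1-x0),4*(y1-y0)),np.zeros((1,65)),np.zeros((1,65)),6,cv2.GC_INIT_WITH_RECT)
    c=max(cv2.findContours((k&1),cv2.RETR_EXTERNAL,cv2.CHAIN_APPROX_NONE)[0],key=cv2.contourArea)
    return (c.reshape(-1,2)+.5)/4-.5+[x0-p,y0-p]
def go(x,y,z,yaw=None):
    "shift in tool axes (mm) to TCP target, with yaw = world angle of closing axis (deg)"
    o=get_obs();r=R.from_rotvec(o['tool_rot']);M=r.as_matrix();d=M.T@(np.array([x,y,z])-o['tool_pos'])*1000
    cl=np.degrees(np.arctan2(M[1,1],M[0,1]));print('at',o['tool_pos'],'shift mm',d.round(1),'close axis',round(cl,1),'t',round(o['t'],2))
    if yaw is not None:
        a=(yaw-cl+90)%180-90;print('turn about tool z (rad)',round(-np.radians(a),3))
E
python3 - <<'E'
from h import *
T=cv2.imread('pics/top0.png');S=cv2.imread('pics/side0.png')
g=T.max(2);k=np.zeros_like(g);k[142:216,210:352]=(g[142:216,210:352]<60)*255
k=cv2.morphologyEx(k,cv2.MORPH_CLOSE,np.ones((3,3)));c=max(cv2.findContours(k,0,1)[0],key=cv2.contourArea)
q=cv2.boxPoints(cv2.minAreaRect(c)).tolist();W=np.array([plane('top',p,.003) for p in q]);print('mat',W,W.mean(0)[:2],[np.linalg.norm(W[i]-W[i-1]) for i in range(4)])
tc=lambda a,b,c,d:[round(130+a/3),round(140+b/3),round(130+c/3),round(140+d/3)]
sc=lambda a,b,c,d:[round(170+a/3.7),round(115+b/3.7),round(170+c/3.7),round(115+d/3.7)]
B={'stail':(tc(354,118,396,158),sc(242,188,296,284)),'ltail':(tc(504,128,560,178),sc(322,86,390,202)),
'lfer':(tc(640,258,702,312),sc(532,74,596,160)),'sfer':(tc(393,258,433,298),sc(464,214,514,286)),
'coup':(tc(255,262,305,312),sc(424,272,498,384)),'elbow':(tc(495,240,582,318),sc(472,152,580,222)),'tape':(tc(75,250,140,316),sc(312,468,436,560)),'mfer':(tc(20,120,75,168),sc(25,446,106,530))}
for n,(t,s) in B.items():
    a=blob(T,t);b=blob(S,s);(cx,cy),rad=cv2.minEnclosingCircle(a.astype(np.float32))
    mm=cv2.moments(a.astype(np.float32));ce=(mm['m10']/mm['m00'],mm['m01']/mm['m00'])
    print(n,'top bbox',a.min(0),a.max(0),'cen',np.round(ce,2),'r',round(rad,2),'| side bbox',b.min(0),b.max(0))
    tt=b[b[:,1]<b[:,1].min()+.6].mean(0);bb=b[b[:,1]>b[:,1].max()-.6].mean(0);print('   side topmost',tt,'lowest',bb,'top-plane z=0',plane('top',ce,0)[:2],'z=.05',plane('top',ce,.05)[:2])
E
```

```text
mat [[ 0.5407  0.1462  0.003 ]
 [ 0.7085  0.134   0.003 ]
 [ 0.6739 -0.2644  0.003 ]
 [ 0.507  -0.2459  0.003 ]] [ 0.6075 -0.0575] [np.float64(0.3935317267398345), np.float64(0.16824698616590095), np.float64(0.3998660548459974), np.float64(0.16788628791560142)]
stail top bbox [249.625 181.125] [259.375 189.875] cen [254.3  185.53] r 5.1 | side bbox [236.875 166.625] [247.625 189.125]
   side topmost [242.25  166.775] lowest [242.75   188.9038] top-plane z=0 [0.5811 0.0246] z=.05 [0.5741 0.0246]
ltail top bbox [300.125 184.125] [314.375 196.875] cen [307.17 190.42] r 7.29 | side bbox [258.375 148.625] [273.125 167.125]
   side topmost [266.125 148.765] lowest [266.375  166.9962] top-plane z=0 [ 0.5675 -0.1369] z=.05 [ 0.561  -0.1304]Traceback (most recent call last):
  File "<stdin>", line 12, in <module>
  File "h.py", line 23, in blob
    c=max(cv2.findContours((k&1),cv2.RETR_EXTERNAL,cv2.CHAIN_APPROX_NONE)[0],key=cv2.contourArea)
ValueError: max() iterable argument is empty
```

```bash
cat >> h.py <<'E'
def diff(im,r,th=14):
    x0,y0,x1,y1=r;L=cv2.cvtColor(cv2.resize(im[y0:y1,x0:x1],None,fx=4,fy=4,interpolation=cv2.INTER_CUBIC),cv2.COLOR_BGR2LAB).astype(float)
    e=np.r_[L[0],L[-1],L[:,0],L[:,-1]];d=np.linalg.norm(L-np.median(e,0),axis=2)
    k=cv2.morphologyEx((d>th).astype(np.uint8),cv2.MORPH_OPEN,np.ones((3,3)))
    c=max(cv2.findContours(k,0,1)[0],key=cv2.contourArea);return (c.reshape(-1,2)+.5)/4-.5+[x0,y0]
E
python3 - <<'E'
from h import *
T=cv2.imread('pics/top0.png');S=cv2.imread('pics/side0.png')
tc=lambda a,b,c,d:[round(130+a/3),round(140+b/3),round(130+c/3),round(140+d/3)]
sc=lambda a,b,c,d:[round(170+a/3.7),round(115+b/3.7),round(170+c/3.7),round(115+d/3.7)]
B={'stail':(tc(354,118,396,158),sc(242,188,296,284)),'ltail':(tc(504,128,560,178),sc(322,86,390,202)),
'lfer':(tc(642,258,702,312),sc(532,74,596,160)),'sfer':(tc(393,258,433,298),sc(458,214,518,286)),
'coup':(tc(255,262,305,312),sc(424,272,498,384)),'elbow':(tc(495,240,582,318),sc(472,152,580,222)),'tape':(tc(75,250,140,316),sc(312,468,436,560)),'mfer':(tc(20,120,75,168),sc(25,446,106,530))}
vt=[];vs=[]
for n,(t,s) in B.items():
    a=diff(T,t);b=diff(S,s)
    mm=cv2.moments(a.astype(np.float32).reshape(-1,1,2));ce=(mm['m10']/mm['m00'],mm['m01']/mm['m00'])
    tt=b[b[:,1]<b[:,1].min()+.6].mean(0);bb=b[b[:,1]>b[:,1].max()-.6].mean(0)
    print(n,'top',a.min(0),a.max(0),'cen',np.round(ce,2),'| side',b.min(0),b.max(0),'lowest z0',plane('side',bb,0)[:2],'cen z0',plane('top',ce,0)[:2],'z.05',plane('top',ce,.05)[:2])
    if n=='elbow':
        print(cv2.minAreaRect(a.astype(np.float32)))
    for im,r,c,v in((T,t,a,vt),(S,s,b,vs)):
        x0,y0,x1,y1=r;e=cv2.resize(im[y0:y1,x0:x1],(195,195),interpolation=cv2.INTER_CUBIC)
        cv2.polylines(e,[np.round((c-[x0-.5,y0-.5])*[195/(x1-x0),195/(y1-y0)]).astype(np.int32)],True,(0,0,255),1);v.append(e)
cv2.imwrite('pics/mont.png',np.vstack([np.hstack(vt[2:6]),np.hstack(vs[2:6]),np.hstack(vt[:2]+vt[6:])])) 
E
```

```text
stail top [249.625 181.125] [259.375 190.125] cen [254.33 185.53] | side [236.375 166.375] [248.125 189.375] lowest z0 [0.5758 0.0303] cen z0 [0.5811 0.0245] z.05 [0.5741 0.0245]
ltail top [299.875 183.875] [314.625 197.125] cen [307.18 190.47] | side [256.625 137.625] [274.375 167.375] lowest z0 [ 0.5627 -0.1218] cen z0 [ 0.5673 -0.1369] z.05 [ 0.5609 -0.1305]
lfer top [344.875 227.625] [355.375 241.625] cen [349.12 235.05] | side [313.625 134.625] [330.375 141.875] lowest z0 [ 0.4733 -0.3726] cen z0 [ 0.4329 -0.2625] z.05 [ 0.4319 -0.251 ]
sfer top [264.875 235.375] [267.625 236.625] cen [266.22 236.  ] | side [296.875 173.625] [307.375 179.875] lowest z0 [ 0.4446 -0.0706] cen z0 [ 0.428  -0.0126] z.05 [ 0.4272 -0.0112]
coup top [216.125 229.625] [229.125 241.375] cen [222.54 235.46] | side [284.625 188.625] [304.375 216.375] lowest z0 [0.4247 0.1262] cen z0 [0.4286 0.1189] z.05 [0.4277 0.115 ]
elbow top [296.125 221.875] [321.125 243.375] cen [307.56 234.57] | side [298.375 157.125] [324.125 172.875] lowest z0 [ 0.4402 -0.1198] cen z0 [ 0.4333 -0.1372] z.05 [ 0.4323 -0.1307]
((307.6489562988281, 234.53794860839844), (30.39960479736328, 15.832414627075195), 40.006256103515625)
tape top [160.375 227.375] [171.625 240.125] cen [166.11 233.73] | side [253.625 242.875] [287.375 265.375] lowest z0 [0.4251 0.3161] cen z0 [0.4323 0.2888] z.05 [0.4314 0.2781]
mfer top [142.375 183.375] [152.625 194.625] cen [148.72 190.17] | side [176.625 235.625] [198.375 257.375] lowest z0 [0.5607 0.3316] cen z0 [0.564  0.3463] z.05 [0.5577 0.3333]
```

View pics/mont.png

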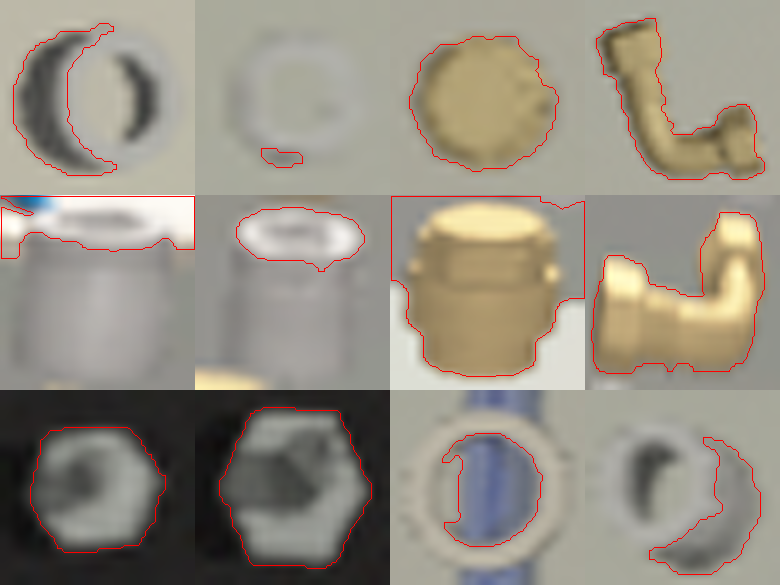

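The outlines hold for the tails, coupling and elbow. The ring centres, read from the tiles, are:

| Item | Top view (px) | Side view (px) |
|---|---|---|
| Large ferrule | (356.1,234.7) | (322.7,137.3) |
| Small ferrule | (267.6,232.0) | (302.1,176.4) |
| Tape | (165.9,233.8) | (271.1,249.3) |
| Coupling | (222.6,235.5) | (294,192.7) |

The elbow nuts are at top (301.5,225.5) and (317.6,238.2).

```bash
python3 - <<'E'
from h import *
P={'lfer':((356.1,234.7),(322.7,137.3),.052),'sfer':((267.6,232.0),(302.1,176.4),.034),'tape':((165.9,233.8),(271.1,249.3),.013),'coup':((222.2,235.5),(294,192.7),.052)}
for n,(a,b,z) in P.items(): print(n,'tri',*tri(a,b),'plane',plane('top',a,z))
n1,n2=plane('top',(301.5,225.5),.018)[:2],plane('top',(317.6,238.2),.018)[:2];d=n1-n2
yaw=np.arctan2(d[1],d[0])-np.arctan2(37,48);c,s=np.cos(yaw),np.sin(yaw);print('elbow n1',n1,'n2',n2,'yaw',np.degrees(yaw),'len',np.linalg.norm(d),'centre',(n1+n2)/2-np.array([[c,-s],[s,c]])@[.003,-.0035])
print(plane('top',(254.4,185.6),.017),plane('top',(307.2,190.5),.021))
for p in((.579,.025,.055),(.579,.025,.003),(.565,-.134,.077),(.565,-.134,.003)):print('proj side',proj('side',p),'top',proj('top',p))
go(.428,.116,.15,90)
M=R.from_rotvec(get_obs()['tool_rot']).as_matrix();print(M)
E
```

```text
lfer tri [ 0.4329 -0.2709  0.0516] 0.00045234295171296804 plane [ 0.4331 -0.2707  0.052 ]
sfer tri [ 0.4392 -0.0157  0.033 ] 7.964972150363567e-05 plane [ 0.4392 -0.0156  0.034 ]
tape tri [0.4322 0.2865 0.014 ] 0.0006327225068502206 plane [0.4319 0.2867 0.013 ]
coup tri [0.4287 0.1161 0.0514] 0.002204030435050359 plane [0.4276 0.1159 0.052 ]
elbow n1 [ 0.4597 -0.117 ] n2 [ 0.4225 -0.1646] yaw 14.363910888492224 len 0.060412224165255025 centre [ 0.4373 -0.1381]
[0.5786 0.0243 0.017 ] [ 0.5645 -0.1343  0.021 ]
proj side [242.188  167.5055] top [254.1629 183.65  ]
proj side [242.4593 186.9613] top [254.1726 186.0884]
proj side [266.2206 139.0977] top [309.6073 187.8714]
proj side [265.95   164.4199] top [306.3524 191.096 ]
at [ 0.1514 -0.6058  0.2302] shift mm [ 443.3 -633.1   81.5] close axis -76.0 t 0.1
turn about tool z (rad) 0.245
[[ 0.9702  0.2423 -0.0002]
 [ 0.2423 -0.9702  0.0019]
 [ 0.0002 -0.0019 -1.    ]]
```

Two-view positions agree to about 2 mm and the heights match the text. I'll square the tool to the world axes first, then travel to the coupling.

```bash
python3 -m pendant '[[[0,0,0],[0,0,0.122],1],[[0,0,0],[0,0,0.122],1],[[14,-38,0],[0,0,0],1],[[14,-38,0],[0,0,0],1],[[14,-38,0],[0,0,0],1],[[14,-38,0],[0,0,0],1],[[14,-38,0],[0,0,0],1],[[14,-38,0],[0,0,0],1],[[14,-38,0],[0,0,0],1],[[14,-38,0],[0,0,0],1],[[14,-38,0],[0,0,0],1],[[14,-38,0],[0,0,0],1]]' 50
python3 -m pendant '[[[14,-38,4],[0,0,0],1],[[14,-38,4],[0,0,0],1],[[14,-38,4],[0,0,0],1],[[14,-38,4],[0,0,0],1],[[14,-38,4],[0,0,0],1],[[14,-38,4],[0,0,0],1],[[14,-38,4],[0,0,0],1],[[14,-38,4],[0,0,0],1],[[14,-38,4],[0,0,0],1],[[0,0,0],[0,0,0],0.8],[[0,0,0],[0,0,0],0.8]]'
python3 -c "
from h import *
go(.428,.116,.1,90)"
```

```text
t: 1.1
tool_pos: [0.2911, -0.2243, 0.2308]
tool_rot: [-3.141, 0.001, -0.0]
contact_force: [0.2, 0.3, -0.2]
opening: 0.0854
grip_force: 0.0
t: 2.02
tool_pos: [0.4163, 0.1176, 0.1942]
tool_rot: [3.141, 0.009, -0.005]
contact_force: [0.1, -0.1, -0.6]
opening: 0.0684
grip_force: 0.0
at [0.4163 0.1176 0.1942] shift mm [12.   1.6 94.1] close axis -89.7 t 2.02
turn about tool z (rad) 0.006
```

```bash
python3 -m pendant '[[[6,0.8,25],[0,0,0.003],0.75],[[6,0.8,30],[0,0,0.003],0.75],[[0,0,30],[0,0,0],0.75],[[0,0,30],[0,0,0],0.75],[[0,0,30],[0,0,0],0.75],[[0,0,25],[0,0,0],0.75],[[0,0,14],[0,0,0],0.75],[[0,0,0],[0,0,0],0.75]]'
python3 -c "
from h import *
go(.428,.116,.01,90)"
python3 -m pendant '[[[0,0,0],[0,0,0],0],[[0,0,0],[0,0,0],0],[[0,0,0],[0,0,0],0],[[0,0,0],[0,0,0],0],[[0,0,0],[0,0,0],0],[[0,0,0],[0,0,0],0]]'
```

```text
t: 2.68
tool_pos: [0.4254, 0.1125, 0.0077]
tool_rot: [3.141, -0.012, -0.012]
contact_force: [-0.5, -0.1, -0.9]
opening: 0.0639
grip_force: 0.0
at [0.4254 0.1125 0.0077] shift mm [ 2.6 -3.5 -2.3] close axis -90.4 t 2.68
turn about tool z (rad) -0.008
t: 3.18
tool_pos: [0.4308, 0.1141, 0.0135]
tool_rot: [3.141, -0.008, 0.006]
contact_force: [0.1, -2.6, 6.8]
opening: 0.0317
grip_force: 50.5
```

```bash
python3 -m pendant '[[[0,0,-25],[0,0,0],0],[[0,0,-30],[0,0,0],0],[[0,10,-30],[0,0,0],0],[[12,20,-5],[0,0,0],0],[[22,25,0],[0,0,0],0],[[22,25,0],[0,0,0],0],[[22,25,0],[0,0,0],0],[[22,25,0],[0,0,0],0],[[22,22,0],[0,0,0],0],[[20,15,0],[0,0,0],0],[[0,0,0],[0,0,0],0],[[0,0,0],[0,0,0],0]]'
python3 -m pendant '[[[0,0,0],[0,0,0],0]]'
python3 -c "
from h import *
go(.572,-.0548,.0145,90);print(get_obs()['opening'])"
```

```text
t: 4.18
tool_pos: [0.5702, -0.0541, 0.1011]
tool_rot: [-3.141, 0.01, 0.001]
contact_force: [-0.6, 1.1, -1.5]
opening: 0.0319
grip_force: 50.6
t: 4.27
tool_pos: [0.5691, -0.053, 0.1007]
tool_rot: [-3.141, 0.008, 0.003]
contact_force: [0.2, 0.1, -1.5]
opening: 0.032
grip_force: 50.6
at [ 0.5691 -0.053   0.1007] shift mm [ 3.   1.9 86.2] close axis -90.3 t 4.27
turn about tool z (rad) -0.005
0.031981800554361776
```

```bash
python3 -m pendant '[[[1.5,1,18],[0,0,0],0],[[1.5,1,25],[0,0,0],0],[[0,0,22],[0,0,0],0],[[0,0,12],[0,0,0],0],[[0,0,5],[0,0,0],0],[[0,0,1.5],[0,0,0],0],[[0,0,1],[0,0,0],0],[[0,0,0.5],[0,0,0],0],[[0,0,0.5],[0,0,0],0],[[0,0,0],[0,0,0],0],[[0,0,0],[0,0,0],0]]'
python3 -c "
from h import *
go(.572,-.0548,.0137,90);print(get_obs()['opening'])"
```

```text
t: 5.18
tool_pos: [0.5735, -0.0557, 0.0165]
tool_rot: [3.141, -0.008, 0.002]
contact_force: [-0.6, -0.1, 0.5]
opening: 0.0315
grip_force: 50.8
at [ 0.5735 -0.0557  0.0165] shift mm [-1.5 -0.8  2.8] close axis -90.3 t 5.18
turn about tool z (rad) -0.005
0.031482327578191284
```

```bash
python3 -m pendant '[[[0,0,1],[0,0,0],0],[[0,0,1],[0,0,0],0],[[0,0,0],[0,0,0],0]]'
python3 -m pendant '[[[0,0,1],[0,0,0],0],[[0,0,0],[0,0,0],0]]'
```

```text
t: 5.43
tool_pos: [0.5738, -0.0556, 0.0165]
tool_rot: [3.142, -0.008, 0.0]
contact_force: [-6.5, 0.8, 12.0]
opening: 0.0317
grip_force: 51.9
t: 5.6
tool_pos: [0.5739, -0.0557, 0.0164]
tool_rot: [3.142, -0.008, -0.0]
contact_force: [-8.7, 1.7, 17.6]
opening: 0.0316
grip_force: 52.5
```

```bash
python3 -m pendant '[[[0,0,-2.5],[0,0,0],0],[[0,0,0],[0,0,0],0.6],[[0,0,0],[0,0,0],0.6],[[0,0,0],[0,0,0],0.6],[[0,0,-12],[0,0,0],0.6],[[0,0,-30],[0,0,0],0.6],[[0,0,-40],[0,0,0],0.6],[[-30,0,-25],[0,0,0],0.6],[[-38,-10,0],[0,0,0],0.6],[[-38,-15,0],[0,0,0],0.6],[[-28,-12,0],[0,0,0],0.6],[[0,0,0],[0,0,0],0.6]]'
python3 - <<'E'
from h import *
T=optics.get_image('top')[:,:,::-1];S=optics.get_image('side')[:,:,::-1];cv2.imwrite('pics/t1.png',T);cv2.imwrite('pics/s1.png',S)
a=cv2.resize(T[165:215,235:330],None,fx=6,fy=6,interpolation=cv2.INTER_CUBIC);b=cv2.resize(S[130:200,220:315],None,fx=6,fy=6,interpolation=cv2.INTER_CUBIC)[:,:570]
b=cv2.resize(S[132:182,220:315],None,fx=6,fy=6,interpolation=cv2.INTER_CUBIC)
cv2.imwrite('pics/m1.png',np.vstack([a,b]));go(.4392,-.0156,.1,90)
E
```

```text
t: 6.6
tool_pos: [0.4343, -0.0159, 0.121]
tool_rot: [-3.14, 0.006, 0.005]
contact_force: [0.2, 0.6, 0.2]
opening: 0.0515
grip_force: 0.0
at [ 0.4388 -0.0175  0.1229] shift mm [ 0.4 -1.9 22.9] close axis -90.3 t 6.7
turn about tool z (rad) -0.005
```

View pics/m1.png

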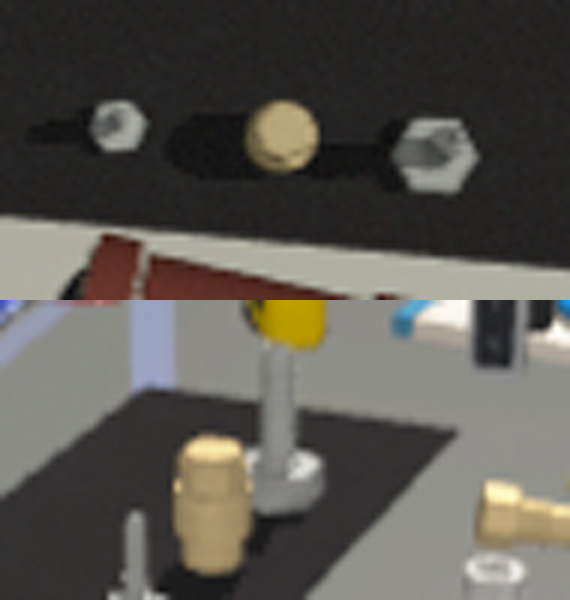

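The top view shows the coupling upright between the tails, its cap at crop (282,132). The tails are still upright. I'll use the known release point to check the camera offset, and descend on the small ferrule.

```bash
python3 -m pendant '[[[0,-1,20],[0,0,0],0.55],[[0,-1,30],[0,0,0],0.55],[[0,0,30],[0,0,0],0.55],[[0,0,20],[0,0,0],0.55],[[0,0,10],[0,0,0],0.55],[[0,0,5],[0,0,0],0.55],[[0,0,2],[0,0,0],0.55],[[0,0,0],[0,0,0],0.55],[[0,0,0],[0,0,0],0.55]]'
python3 - <<'E'
from h import *
print(plane('top',(281.6,186.6),.055),plane('top',(281.7,187.2),.035))
T=cv2.imread('pics/t1.png')
for r in([248,179,262,193],[298,182,317,199]):
    a=diff(T,r);print((a.min(0)+a.max(0))/2)
go(.4392,-.0156,.005,90)
E
```

```text
t: 7.45
tool_pos: [0.4408, -0.0162, 0.0068]
tool_rot: [3.141, -0.008, 0.004]
contact_force: [0.0, 0.0, -0.3]
opening: 0.0467
grip_force: 0.0
[ 0.571  -0.0552  0.055 ] [ 0.572  -0.0568  0.035 ]
[254.5   185.625]
[307.25 190.5 ]
at [ 0.4408 -0.0162  0.0068] shift mm [-1.6 -0.5  1.8] close axis -90.3 t 7.45
turn about tool z (rad) -0.005
```

```bash
python3 -m pendant '[[[-1.5,0,1.5],[0,0,0],0],[[0,0,0],[0,0,0],0],[[0,0,0],[0,0,0],0],[[0,0,0],[0,0,0],0],[[0,0,0],[0,0,0],0],[[0,0,0],[0,0,0],0],[[0,0,0],[0,0,0],0]]'
python3 -c "
from h import *
go(.4392,-.0156,.005,90)"
python3 -m pendant '[[[0,0,-15],[0,0,0],0],[[0,0,-30],[0,0,0],0],[[0,0,-30],[0,0,0],0],[[15,-5,-10],[0,0,0],0],[[25,-8,0],[0,0,0],0],[[30,-8,0],[0,0,0],0],[[30,-8,0],[0,0,0],0],[[25,-7,0],[0,0,0],0],[[14,-4,0],[0,0,0],0],[[0,0,0],[0,0,0],0],[[0,0,0],[0,0,0],0],[[0,0,0],[0,0,0],0]]'
python3 -c "
from h import *
go(.579,.0248,.07,90)"
```

```text
t: 8.03
tool_pos: [0.4384, -0.016, 0.0046]
tool_rot: [3.141, -0.008, 0.002]
contact_force: [-1.3, -0.4, 5.6]
opening: 0.0236
grip_force: 49.1
at [ 0.4384 -0.016   0.0046] shift mm [ 0.8 -0.4 -0.4] close axis -90.3 t 8.03
turn about tool z (rad) -0.005
t: 9.03
tool_pos: [0.5755, 0.0235, 0.0878]
tool_rot: [-3.141, 0.008, 0.004]
contact_force: [-0.7, 0.1, -1.0]
opening: 0.0234
grip_force: 49.2
at [0.5755 0.0235 0.0878] shift mm [ 3.5 -1.3 17.8] close axis -90.3 t 9.03
turn about tool z (rad) -0.005
```

```bash
python3 -m pendant '[[[1.5,-0.7,7],[0,0,0],0],[[1.2,-0.6,6],[0,0,0],0],[[0,0,2],[0,0,0],0],[[0,0,0],[0,0,0],0],[[0,0,0],[0,0,0],0]]'
python3 - <<'E'
from h import *
go(.5782,.0248,.07,90)
T=optics.get_image('top')[:,:,::-1];S=optics.get_image('side')[:,:,::-1];cv2.imwrite('pics/t2.png',T);cv2.imwrite('pics/s2.png',S)
b=cv2.resize(S[140:200,215:275],None,fx=9,fy=9,interpolation=cv2.INTER_CUBIC)
cv2.imwrite('pics/m2.png',b)
E
```

```text
t: 9.45
tool_pos: [0.5791, 0.0247, 0.0733]
tool_rot: [-3.142, 0.008, 0.001]
contact_force: [0.3, 0.2, -1.4]
opening: 0.0232
grip_force: 49.2
at [0.5791 0.0247 0.0733] shift mm [-0.9 -0.1  3.3] close axis -90.3 t 9.45
turn about tool z (rad) -0.005
```

View pics/m2.png

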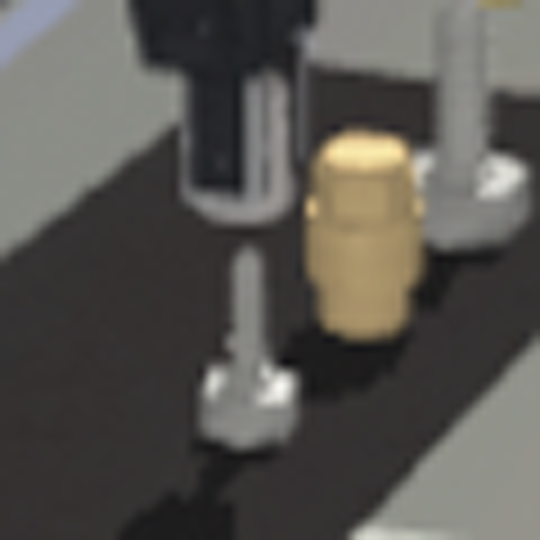

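The ferrule hangs at crop x 180–300 (centre 240) and the stem axis is at 247, so it is about 1.5 mm too far in +x. I'll correct that and lower it in stages.

```bash
python3 -m pendant '[[[-1.4,0,0],[0,0,0],0],[[0,0,5],[0,0,0],0],[[0,0,5],[0,0,0],0],[[0,0,5],[0,0,0],0],[[0,0,5],[0,0,0],0],[[0,0,0],[0,0,0],0]]'
python3 -m pendant '[[[0,0,5],[0,0,0],0],[[0,0,5],[0,0,0],0],[[0,0,5],[0,0,0],0],[[0,0,5],[0,0,0],0],[[0,0,3],[0,0,0],0],[[0,0,0],[0,0,0],0]]'
python3 -m pendant '[[[0,0,2],[0,0,0],0],[[0,0,2],[0,0,0],0],[[0,0,1],[0,0,0],0],[[0,0,0],[0,0,0],0]]'
```

```text
t: 10.05
tool_pos: [0.577, 0.0248, 0.0519]
tool_rot: [-3.141, 0.008, 0.005]
contact_force: [-1.1, 0.4, -0.9]
opening: 0.0232
grip_force: 49.2
t: 10.55
tool_pos: [0.5775, 0.0248, 0.0296]
tool_rot: [-3.141, 0.008, 0.003]
contact_force: [0.3, -0.3, -0.6]
opening: 0.0236
grip_force: 49.2
t: 10.88
tool_pos: [0.5782, 0.0248, 0.0257]
tool_rot: [-3.142, 0.008, 0.0]
contact_force: [0.4, -0.3, -0.9]
opening: 0.023
grip_force: 49.2
```

```bash
python3 -m pendant '[[[0,0,1.5],[0,0,0],0],[[0,0,1],[0,0,0],0],[[0,0,1],[0,0,0],0],[[0,0,0],[0,0,0],0]]'
python3 -m pendant '[[[0,0,1],[0,0,0],0],[[0,0,1],[0,0,0],0],[[0,0,0],[0,0,0],0]]'
```

```text
t: 11.22
tool_pos: [0.5782, 0.0248, 0.0221]
tool_rot: [-3.142, 0.008, 0.0]
contact_force: [-0.5, 0.3, -1.3]
opening: 0.0234
grip_force: 49.2
t: 11.47
tool_pos: [0.5786, 0.0248, 0.0216]
tool_rot: [3.142, -0.008, -0.0]
contact_force: [-4.9, -0.5, 6.7]
opening: 0.0234
grip_force: 50.2
```

Contact came at exactly the home height (TCP 0.0216). I'll release and go to the large ferrule.

```bash
python3 -m pendant '[[[0,0,-1.5],[0,0,0],0],[[0,0,0],[0,0,0],0.45],[[0,0,0],[0,0,0],0.45],[[0,0,0],[0,0,0],0.45],[[0,0,-8],[0,0,0],0.45],[[0,0,-20],[0,0,0],0.45],[[0,0,-35],[0,0,0],0.45],[[0,0,-38],[0,0,0],0.45],[[-20,20,-10],[0,0,0],0.7],[[-25,32,0],[0,0,0],0.7],[[-25,33,0],[0,0,0],0.7],[[-20,35,0],[0,0,0],0.7]]'
python3 -m pendant '[[[-15,35,0],[0,0,0],0.7],[[-15,35,0],[0,0,0],0.7],[[-10,35,0],[0,0,0],0.7],[[-8,35,0],[0,0,0],0.7],[[-7,25,0],[0,0,0],0.7],[[0,12,0],[0,0,0],0.7],[[0,0,0],[0,0,0],0.7],[[0,0,0],[0,0,0],0.7]]'
python3 - <<'E'
from h import *
go(.433,-.2708,.010,90)
T=optics.get_image('top')[:,:,::-1];cv2.imwrite('pics/t3.png',T)
a=diff(T,[248,177,262,193]);print('small',a.min(0),a.max(0),plane('top',(a.min(0)+a.max(0))/2,.045))
E
```

```text
t: 12.47
tool_pos: [0.4865, -0.0953, 0.1338]
tool_rot: [3.141, -0.005, 0.002]
contact_force: [0.8, -0.4, -0.2]
opening: 0.0597
grip_force: 0.0
t: 13.13
tool_pos: [0.4319, -0.2714, 0.133]
tool_rot: [-3.141, 0.01, -0.0]
contact_force: [-0.0, 1.1, -0.2]
opening: 0.0596
grip_force: 0.0
at [ 0.4319 -0.2714  0.133 ] shift mm [  1.1  -0.5 123. ] close axis -90.3 t 13.13
turn about tool z (rad) -0.006
small [249.625 179.125] [259.625 190.375] [0.5772 0.0236 0.045 ]
```

```bash
python3 -m pendant '[[[0.8,0,20],[0,0,0],0.7],[[0,0,32],[0,0,0],0.7],[[0,0,32],[0,0,0],0.7],[[0,0,22],[0,0,0],0.7],[[0,0,10],[0,0,0],0.7],[[0,0,5],[0,0,0],0.7],[[0,0,0],[0,0,0],0.7],[[0,0,0],[0,0,0],0]]'
python3 -m pendant '[[[0,0,0],[0,0,0],0],[[0,0,0],[0,0,0],0],[[0,0,0],[0,0,0],0],[[0,0,0],[0,0,0],0],[[0,0,0],[0,0,0],0],[[0,0,0],[0,0,0],0]]'
python3 -c "
from h import *
go(.433,-.2708,.012,90)"
python3 -m pendant '[[[0,0,-15],[0,0,0],0],[[0,0,-30],[0,0,0],0],[[0,0,-35],[0,0,0],0],[[8,-10,-20],[0,0,0],0],[[20,-20,0],[0,0,0],0],[[25,-25,0],[0,0,0],0],[[25,-28,0],[0,0,0],0],[[22,-25,0],[0,0,0],0],[[20,-20,0],[0,0,0],0],[[10,-8,0],[0,0,0],0],[[0,0,0],[0,0,0],0],[[0,0,0],[0,0,0],0]]'
python3 -c "
from h import *
go(.565,-.1343,.1,90)"
```

```text
t: 13.85
tool_pos: [0.4336, -0.2717, 0.0131]
tool_rot: [3.14, -0.007, 0.003]
contact_force: [0.4, 0.7, 0.5]
opening: 0.0487
grip_force: 0.0
t: 14.35
tool_pos: [0.4341, -0.2726, 0.0138]
tool_rot: [3.139, -0.009, 0.005]
contact_force: [0.5, 2.0, 5.6]
opening: 0.0367
grip_force: 50.2
at [ 0.4341 -0.2726  0.0138] shift mm [-1.1 -1.8  1.8] close axis -90.3 t 14.35
turn about tool z (rad) -0.005
t: 15.35
tool_pos: [0.5627, -0.1362, 0.1112]
tool_rot: [3.141, -0.007, -0.003]
contact_force: [-0.1, -0.3, -0.9]
opening: 0.0362
grip_force: 50.5
at [ 0.5627 -0.1362  0.1112] shift mm [ 2.3 -1.9 11.2] close axis -90.2 t 15.35
turn about tool z (rad) -0.004
```

```bash
python3 -m pendant '[[[1.7,-1,4],[0,0,0],0],[[1.7,-0.9,4],[0,0,0],0],[[0,0,0],[0,0,0],0],[[0,0,0],[0,0,0],0]]'
python3 - <<'E'
from h import *
go(.5661,-.1343,.0348,90)
S=optics.get_image('side')[:,:,::-1];cv2.imwrite('pics/s3.png',S)
cv2.imwrite('pics/m3.png',cv2.resize(S[110:180,235:300],None,fx=8,fy=8,interpolation=cv2.INTER_CUBIC));print((proj('side',(.5648,-.1343,.09))-[235,110]+.5)*8)
E
```

```text
t: 15.68
tool_pos: [0.5657, -0.1348, 0.103]
tool_rot: [-3.141, 0.01, 0.002]
contact_force: [0.2, 0.0, -1.6]
opening: 0.0367
grip_force: 50.5
at [ 0.5657 -0.1348  0.103 ] shift mm [ 0.5 -0.5 68.2] close axis -90.4 t 15.68
turn about tool z (rad) -0.006
[254.9757 199.8811]
```

View pics/m3.png

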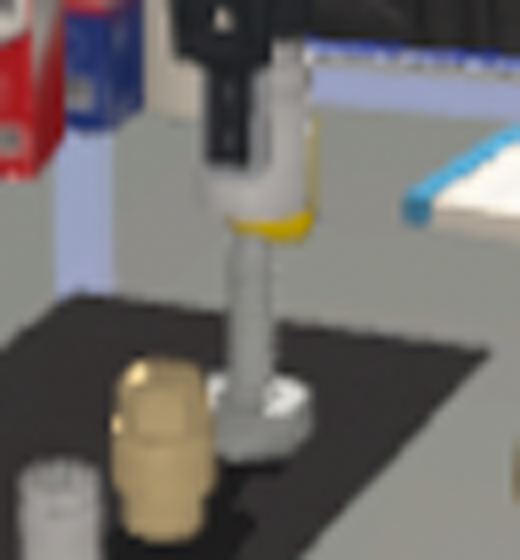

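The ferrule (crop x 197–310) is centred over the stem (230–277), so I'll lower it.

```bash
python3 -m pendant '[[[0.3,-0.4,6],[0,0,0],0],[[0,0,6],[0,0,0],0],[[0,0,8],[0,0,0],0],[[0,0,8],[0,0,0],0],[[0,0,8],[0,0,0],0],[[0,0,8],[0,0,0],0],[[0,0,5],[0,0,0],0],[[0,0,0],[0,0,0],0]]'
python3 -m pendant '[[[0,0,3],[0,0,0],0],[[0,0,3],[0,0,0],0],[[0,0,3],[0,0,0],0],[[0,0,3],[0,0,0],0],[[0,0,2],[0,0,0],0],[[0,0,0],[0,0,0],0]]'
python3 -m pendant '[[[0,0,1.5],[0,0,0],0],[[0,0,1],[0,0,0],0],[[0,0,1],[0,0,0],0],[[0,0,0],[0,0,0],0]]'
```

```text
t: 16.4
tool_pos: [0.5657, -0.1334, 0.0527]
tool_rot: [-3.14, 0.008, 0.005]
contact_force: [0.4, -0.4, -2.1]
opening: 0.0366
grip_force: 50.4
t: 16.9
tool_pos: [0.5666, -0.1337, 0.0402]
tool_rot: [-3.141, 0.008, 0.001]
contact_force: [-0.1, -0.6, -1.3]
opening: 0.0366
grip_force: 50.5
t: 17.23
tool_pos: [0.5668, -0.1338, 0.0372]
tool_rot: [-3.142, 0.008, 0.0]
contact_force: [-0.2, -0.2, -1.6]
opening: 0.0367
grip_force: 50.5
```

```bash
python3 -m pendant '[[[0,0,1],[0,0,0],0],[[0,0,1],[0,0,0],0],[[0,0,1],[0,0,0],0],[[0,0,0],[0,0,0],0]]'
python3 -m pendant '[[[0,0,1],[0,0,0],0],[[0,0,1],[0,0,0],0],[[0,0,0],[0,0,0],0]]'
```

```text
t: 17.57
tool_pos: [0.5672, -0.1339, 0.035]
tool_rot: [3.141, -0.008, 0.0]
contact_force: [-1.7, 0.9, 3.4]
opening: 0.0363
grip_force: 51.0
t: 17.82
tool_pos: [0.5675, -0.134, 0.0347]
tool_rot: [3.141, -0.008, -0.0]
contact_force: [-6.8, 1.8, 12.6]
opening: 0.0362
grip_force: 51.9
```

Home height again (0.035). I'll release, rise and head for the elbow's nut.

```bash
python3 -m pendant '[[[0,0,-2],[0,0,0],0],[[0,0,0],[0,0,0],0.6],[[0,0,0],[0,0,0],0.6],[[0,0,0],[0,0,0],0.6],[[0,0,-8],[0,0,0],0.6],[[0,0,-25],[0,0,0],0.6],[[0,0,-35],[0,0,0],0.6],[[-20,0,-35],[0,0,0],0.6],[[-32,-5,0],[0,0,0],0.6],[[-32,-6,0],[0,0,0],0.6],[[-22,-5,0],[0,0,0],0.6],[[0,0,0],[0,0,0],0.6]]'
python3 - <<'E'
from h import *
go(.4597,-.117,.008,104.4)
T=optics.get_image('top')[:,:,::-1];cv2.imwrite('pics/t4.png',T)
a=diff(T,[298,178,318,199]);print('large',a.min(0),a.max(0),plane('top',(a.min(0)+a.max(0))/2,.06))
E
```

```text
t: 18.82
tool_pos: [0.4577, -0.1162, 0.1368]
tool_rot: [-3.141, 0.009, 0.003]
contact_force: [0.5, 0.4, -0.5]
opening: 0.051
grip_force: 0.0
at [ 0.4577 -0.1162  0.1368] shift mm [  2.2   0.8 128.8] close axis -90.3 t 18.82
turn about tool z (rad) -0.257
large [299.875 180.125] [317.375 198.375] [ 0.5632 -0.1334  0.06  ]
```

```bash
python3 -m pendant '[[[2,0.8,20],[0,0,0],0.6],[[0,0,30],[0,0,-0.0857],0.6],[[0,0,30],[0,0,-0.0857],0.6],[[0,0,25],[0,0,-0.0857],0.6],[[0,0,15],[0,0,0],0.6],[[0,0,8],[0,0,0],0.6],[[0,0,4],[0,0,0],0.6],[[0,0,0],[0,0,0],0.6],[[0,0,0],[0,0,0],0.6]]'
python3 -c "
from h import *
go(.4597,-.117,.004,104.4)"
python3 -m pendant '[[[0,0,0],[0,0,0],0],[[0,0,0],[0,0,0],0],[[0,0,0],[0,0,0],0],[[0,0,0],[0,0,0],0],[[0,0,0],[0,0,0],0],[[0,0,0],[0,0,0],0]]' 70
```

```text
t: 19.62
tool_pos: [0.4642, -0.1186, 0.0064]
tool_rot: [3.116, 0.394, 0.003]
contact_force: [0.2, 0.6, 0.9]
opening: 0.0514
grip_force: 0.0
at [ 0.4642 -0.1186  0.0064] shift mm [-4.  -2.7  2.4] close axis -75.6 t 19.62
turn about tool z (rad) 0.001
t: 20.12
tool_pos: [0.4643, -0.1187, 0.0068]
tool_rot: [3.115, 0.394, 0.004]
contact_force: [0.1, -0.9, 6.7]
opening: 0.0236
grip_force: 68.5
```

```bash
python3 -m pendant '[[[0,0,-12],[0,0,0],0],[[0,0,-25],[0,0,0],0],[[0,0,-35],[0,0,0],0],[[0,0,-30],[0,0,0.0848],0],[[0,0,-8],[0,0,0.0848],0],[[0,0,0],[0,0,0.0848],0],[[0,5,0],[0,0,0.0848],0],[[0,0,0],[0,0,0],0],[[0,0,0],[0,0,0],0]]'
python3 - <<'E'
from h import *
go(.5898,-.2018,.12,-95)
for n in('top','side'): cv2.imwrite(f'pics/{n}5.png',optics.get_image(n)[:,:,::-1])
a=cv2.imread('pics/side5.png')[95:185,250:350];cv2.imwrite('pics/m5.png',cv2.resize(a,None,fx=5,fy=5,interpolation=cv2.INTER_CUBIC))
E
```

```text
t: 20.87
tool_pos: [0.4625, -0.1229, 0.1148]
tool_rot: [-3.138, 0.134, 0.001]
contact_force: [0.2, -0.6, -1.5]
opening: 0.0231
grip_force: 69.0
at [ 0.4625 -0.1229  0.1148] shift mm [133.6  67.7  -5.4] close axis -94.9 t 20.87
turn about tool z (rad) 0.002
```

View pics/m5.png

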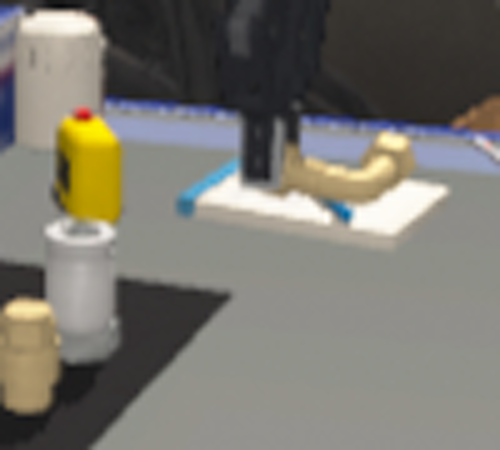

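The elbow is held level by its nut at crop (265,160). The large ferrule sits home on its tail with the stem just showing. I'll carry it over now.

```bash
python3 -m pendant '[[[12,6,-3],[0,0,0],0],[[20,10,-2],[0,0,0],0],[[25,13,0],[0,0,0],0],[[25,13,0],[0,0,0],0],[[22,11,0],[0,0,0],0],[[18,9,0],[0,0,0],0],[[10,5,0],[0,0,0],0],[[0,0,0],[0,0,0],0],[[0,0,0],[0,0,0],0],[[0,0,0],[0,0,0],0]]'
python3 -c "
from h import *
go(.5898,-.2018,.012,-95)"
```

```text
t: 21.8
tool_pos: [0.5878, -0.2007, 0.1196]
tool_rot: [-3.138, 0.136, 0.002]
contact_force: [-0.5, 0.6, -2.1]
opening: 0.0233
grip_force: 69.0
at [ 0.5878 -0.2007  0.1196] shift mm [  2.2   1.  107.6] close axis -95.0 t 21.8
turn about tool z (rad) 0.001
```

```bash
python3 -m pendant '[[[2,1,15],[0,0,0],0],[[0,0,25],[0,0,0],0],[[0,0,30],[0,0,0],0],[[0,0,20],[0,0,0],0],[[0,0,10],[0,0,0],0],[[0,0,4],[0,0,0],0],[[0,0,2],[0,0,0],0],[[0,0,0],[0,0,0],0],[[0,0,0],[0,0,0],0]]'
python3 -m pendant '[[[0,0,1],[0,0,0],0],[[0,0,1],[0,0,0],0],[[0,0,0],[0,0,0],0]]'
```

```text
t: 22.55
tool_pos: [0.5917, -0.2031, 0.016]
tool_rot: [3.137, -0.137, 0.004]
contact_force: [0.0, -0.1, -0.9]
opening: 0.0235
grip_force: 69.0
t: 22.8
tool_pos: [0.5909, -0.2027, 0.013]
tool_rot: [3.138, -0.137, 0.002]
contact_force: [0.0, 0.9, -1.3]
opening: 0.0234
grip_force: 69.0
```

```bash
python3 -m pendant '[[[-1,0,1],[0,0,0],0],[[0,0,1],[0,0,0],0],[[0,0,1],[0,0,0],0],[[0,0,0],[0,0,0],0]]'
python3 -m pendant '[[[0,0,0.8],[0,0,0],0],[[0,0,0.8],[0,0,0],0],[[0,0,0],[0,0,0],0]]'
```

```text
t: 23.13
tool_pos: [0.5898, -0.2026, 0.01]
tool_rot: [3.138, -0.137, 0.001]
contact_force: [-1.2, 0.4, 2.5]
opening: 0.0237
grip_force: 69.4
t: 23.38
tool_pos: [0.5902, -0.2027, 0.0096]
tool_rot: [3.138, -0.137, 0.001]
contact_force: [-3.8, 2.1, 10.0]
opening: 0.0234
grip_force: 70.0
```

```bash
python3 -m pendant '[[[0,0,-1],[0,0,0],0.42],[[0,0,0],[0,0,0],0.42],[[0,0,0],[0,0,0],0.42],[[0,0,-8],[0,0,0],0.42],[[0,0,-25],[0,0,0],0.42],[[0,0,-38],[0,0,0],0.42],[[0,0,-38],[0,0,0],0.42],[[0,0,-25],[0,0,-0.087],0.6],[[-15,-25,0],[0,0,0],1],[[-15,-40,0],[0,0,0],1],[[-15,-40,0],[0,0,0],1],[[-15,-40,0],[0,0,0],1]]'
python3 -m pendant '[[[-13,-40,0],[0,0,0],1],[[-13,-40,0],[0,0,0],1],[[-13,-40,0],[0,0,0],1],[[-13,-40,0],[0,0,0],1],[[-13,-40,0],[0,0,0],1],[[-13,-40,0],[0,0,0],1],[[-12,-40,0],[0,0,0],1],[[-8,-40,0],[0,0,0],1],[[0,-24,0],[0,0,0],1],[[0,0,0],[0,0,0],1],[[0,0,0],[0,0,0],1],[[0,0,0],[0,0,0],1]]'
python3 - <<'E'
from h import *
go(.432,.2866,.002,90)
for n in('top','side'): cv2.imwrite(f'pics/{n}6.png',optics.get_image(n)[:,:,::-1])
a=cv2.imread('pics/top6.png')[145:225,205:365];cv2.imwrite('pics/m6.png',cv2.resize(a,None,fx=5,fy=5,interpolation=cv2.INTER_CUBIC))
E
```

```text
t: 24.38
tool_pos: [0.5299, -0.0593, 0.1432]
tool_rot: [-3.142, 0.003, -0.001]
contact_force: [0.4, 0.1, 0.9]
opening: 0.0856
grip_force: 0.0
t: 25.38
tool_pos: [0.4335, 0.2808, 0.1427]
tool_rot: [3.141, -0.0, -0.0]
contact_force: [-0.5, -0.2, 0.1]
opening: 0.0853
grip_force: 0.0
at [0.4335 0.2808 0.1427] shift mm [ -1.5  -5.8 140.7] close axis -90.0 t 25.38
turn about tool z (rad) -0.0
```

View pics/m6.png

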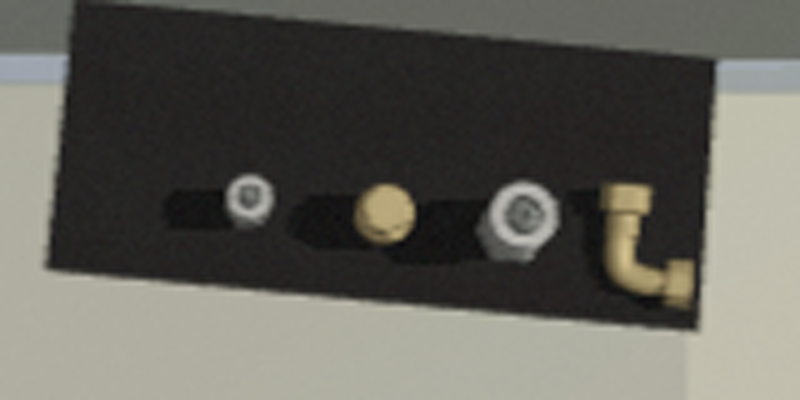

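Both ferrules are seated and concentric, the coupling stands between the tails at crop (386,213), and the elbow lies with nuts at (627,197) and (679,283). I'll check the elbow's position in numbers and pick up the tape.

```bash
python3 -m pendant '[[[-1.5,-5.8,20],[0,0,0],1],[[0,0,30],[0,0,0],1],[[0,0,35],[0,0,0],1],[[0,0,25],[0,0,0],1],[[0,0,15],[0,0,0],1],[[0,0,8],[0,0,0],1],[[0,0,4],[0,0,0],1],[[0,0,2],[0,0,0],1],[[0,0,0],[0,0,0],1],[[0,0,0],[0,0,0],1]]'
python3 - <<'E'
from h import *
n1,n2=plane('top',(330.3,184.3),.021)[:2],plane('top',(340.7,201.5),.021)[:2];d=n1-n2
yaw=np.arctan2(d[1],d[0])-np.arctan2(37,48);c,s=np.cos(yaw),np.sin(yaw);ce=(n1+n2)/2-np.array([[c,-s],[s,c]])@[.003,-.0035]
p=np.radians(-5);x=np.array([np.cos(p),np.sin(p)]);y=np.array([-np.sin(p),np.cos(p)]);r=ce-[.6075,-.0575];print('elbow',ce,np.degrees(yaw),'mat',r@x,r@y,'dist',np.linalg.norm(ce-[.565,-.1343]))
go(.432,.2866,.001,90)
E
```

```text
t: 26.32
tool_pos: [0.4332, 0.2874, 0.0051]
tool_rot: [-3.141, 0.001, -0.004]
contact_force: [-0.7, 1.3, -0.8]
opening: 0.0853
grip_force: 0.0
elbow [ 0.5555 -0.2153] -7.14101307316457 mat -0.03800848604967534 -0.16169570268085814 dist 0.0815181090434406
at [0.4332 0.2874 0.0051] shift mm [-1.2  0.8  4.1] close axis -90.0 t 26.32
turn about tool z (rad) -0.001
```

```bash
python3 -m pendant '[[[-1.2,0.8,2],[0,0,0],0.8],[[0,0,1.5],[0,0,0],0.8],[[0,0,0],[0,0,0],0.7],[[0,0,0],[0,0,0],0],[[0,0,0],[0,0,0],0],[[0,0,0],[0,0,0],0],[[0,0,0],[0,0,0],0],[[0,0,0],[0,0,0],0],[[0,0,0],[0,0,0],0]]' 40
python3 -c "
from h import *
go(.432,.2866,.001,90)"
```

```text
t: 27.07
tool_pos: [0.4312, 0.2865, 0.0006]
tool_rot: [-3.141, 0.001, -0.001]
contact_force: [-0.8, -0.1, 5.2]
opening: 0.0518
grip_force: 41.5
at [0.4312 0.2865 0.0006] shift mm [ 0.8 -0.1 -0.4] close axis -90.0 t 27.07
turn about tool z (rad) -0.0
```

```bash
python3 -m pendant '[[[0,0,-12],[0,0,0],0],[[0,0,-30],[0,0,0],0],[[0,0,-35],[0,0,0],0],[[10,15,-30],[0,0,0],0],[[18,30,0],[0,0,0],0],[[20,36,0],[0,0,0],0],[[20,36,0],[0,0,0],0],[[20,36,0],[0,0,0],0],[[20,36,0],[0,0,0],0],[[20,36,0],[0,0,0],0],[[20,36,0],[0,0,0],0],[[20,36,0],[0,0,0],0]]'
python3 -m pendant '[[[15,25,0],[0,0,0],0],[[10,15,0],[0,0,0],0],[[3,9,0],[0,0,0],0],[[0,0,0],[0,0,0],0],[[0,0,0],[0,0,0],0],[[0,0,0],[0,0,0],0]]'
python3 -c "
from h import *
go(.6266,-.0592,.0036,90)"
```

```text
t: 28.07
tool_pos: [0.599, -0.0127, 0.1075]
tool_rot: [-3.142, 0.001, 0.001]
contact_force: [0.0, 0.1, 0.5]
opening: 0.0517
grip_force: 42.0
t: 28.57
tool_pos: [0.6259, -0.0585, 0.1069]
tool_rot: [-3.141, -0.001, 0.002]
contact_force: [-0.2, -0.1, -0.1]
opening: 0.0521
grip_force: 42.0
at [ 0.6259 -0.0585  0.1069] shift mm [  0.8   0.7 103.3] close axis -90.0 t 28.57
turn about tool z (rad) 0.001
```

```bash
python3 -m pendant '[[[0.8,0.7,15],[0,0,0],0],[[0,0,25],[0,0,0],0],[[0,0,28],[0,0,0],0],[[0,0,18],[0,0,0],0],[[0,0,8],[0,0,0],0],[[0,0,4],[0,0,0],0],[[0,0,2],[0,0,0],0],[[0,0,0],[0,0,0],0],[[0,0,0],[0,0,0],0]]'
python3 -m pendant '[[[0,0,1],[0,0,0],0],[[0,0,1],[0,0,0],0],[[0,0,1],[0,0,0],0],[[0,0,0],[0,0,0],0]]'
```

```text
t: 29.32
tool_pos: [0.6287, -0.0606, 0.0087]
tool_rot: [3.141, -0.0, 0.004]
contact_force: [-0.0, -0.3, -0.3]
opening: 0.0521
grip_force: 42.0
t: 29.65
tool_pos: [0.6276, -0.0605, 0.0043]
tool_rot: [3.142, -0.001, 0.0]
contact_force: [-0.5, 0.0, 0.0]
opening: 0.052
grip_force: 42.0
```

```bash
python3 -m pendant '[[[0,0,0.7],[0,0,0],0],[[0,0,0.5],[0,0,0],0],[[0,0,0],[0,0,0],0]]'
python3 -m pendant '[[[0,0,0],[0,0,0],0.75],[[0,0,0],[0,0,0],0.75],[[0,0,0],[0,0,0],0.75],[[0,0,-8],[0,0,0],0.75],[[0,0,-25],[0,0,0],0.75],[[0,0,-38],[0,0,0],0.75],[[0,0,-38],[0,0,0],0.75],[[0,0,-38],[0,0,0],0.75],[[-30,-20,0],[0,0,0],0.75],[[-38,-38,0],[0,0,0],0.75],[[-38,-38,0],[0,0,0],0.75],[[-38,-38,0],[0,0,0],0.75]]'
python3 -m pendant '[[[-30,-38,0],[0,0,0],0.75],[[0,-38,0],[0,0,0],0.75],[[0,-38,0],[0,0,0],0.75],[[0,0,0],[0,0,0],0.75],[[0,0,0],[0,0,0],0.75]]'
python3 - <<'E'
from h import *
for n in('top','side'): cv2.imwrite(f'pics/{n}7.png',optics.get_image(n)[:,:,::-1])
a=cv2.resize(cv2.imread('pics/top7.png')[140:225,130:370],(800,283),interpolation=cv2.INTER_CUBIC);b=cv2.resize(cv2.imread('pics/side7.png')[125:200,190:390],(800,300),interpolation=cv2.INTER_CUBIC)
cv2.imwrite('pics/m7.png',np.vstack([a,b]))
E
```

```text
t: 29.9
tool_pos: [0.6278, -0.0605, 0.0037]
tool_rot: [3.142, -0.0, 0.0]
contact_force: [-2.1, 0.8, 4.2]
opening: 0.052
grip_force: 42.4
t: 30.9
tool_pos: [0.508, 0.0487, 0.1507]
tool_rot: [-3.141, 0.002, -0.002]
contact_force: [-0.1, 0.6, 0.1]
opening: 0.0639
grip_force: 0.0
t: 31.32
tool_pos: [0.483, 0.1584, 0.1506]
tool_rot: [3.142, 0.006, 0.001]
contact_force: [0.3, 0.3, 0.0]
opening: 0.0642
grip_force: 0.0
```

View pics/m7.png

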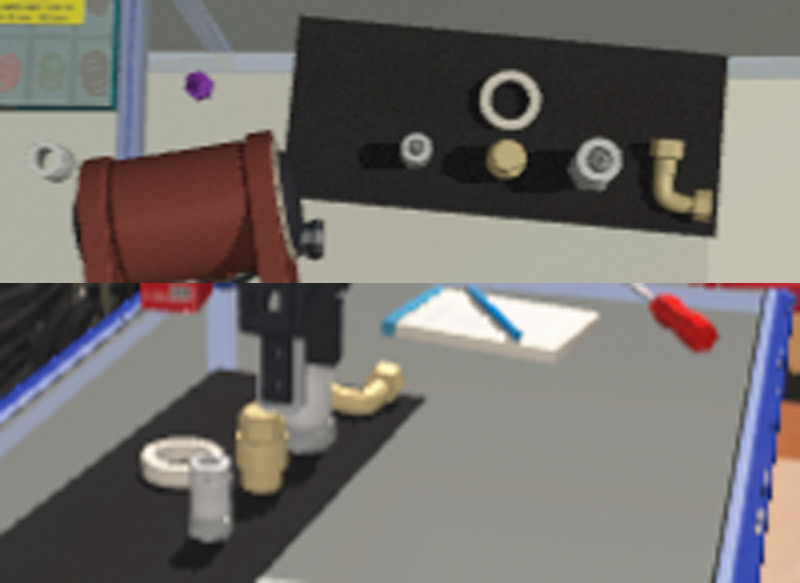

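The tape lies flat behind the coupling at crop (511,99), the whole line stands as intended, and the middle ferrule is untouched at (53,161). The gripper is clear, so I'm handing in.

```bash
python3 -c "
from station import ctrl
print(ctrl.finish_job())"
```

```text
the job is handed in; nothing more can be done
None
```

I handed the job in at about 31 s of the 128 s, with no verdict returned: both ferrules are home on their tails, the coupling, elbow and tape measure within tolerance in my last checks, and I never touched the middle ferrule.

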